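# Put the nest of steel tins back together

### The arm

A 6-joint arm with a two-finger parallel gripper is mounted at the origin on the work surface. World frame = base frame: x ahead of the robot, y to its left, z up, the work surface at z = 0. Lengths are in m, angles in rad, forces in N, time in s.
With the tool pointing down it reaches from about 0.275 to 0.975 m from the base axis. Payload 8.4 kg.
Tool frame: the origin (TCP) lies between the finger pads; the fingertips stand 8 mm ahead of it and the grasp point (between the pads) lies 11 mm behind it (ctrl.tip_extent is the distance from the TCP to the fingertips, in m); z points along the fingers, y is the line along which they close (so a half turn about z gives the same grasp; the last joint's range is limited). The gripper opens to 92 mm and grips with 3 to 60 N. Pads are 20 mm wide; open, the fingers measure 128 mm over their backs; the gripper's body (75 mm by 189 mm) begins 69 mm behind the grasp point.
Start: joints at [1.11, 0.353, 1.633, -0, 1.155, -0.002], TCP at [0.277, 0.56, 0.223] pointing down, gripper open.
Joint ranges: [-2.63, 2.63], [-0.92, 2.1], [0.06, 2.66], [-1.3, 4.44], [0, 2.69], [-3.02, 3.02]. Speed limits (rad/s): [2.22, 2.22, 2.79, 3.14, 3.14, 3.14].

### API

Orientations are given as a unit quaternion [w, x, y, z].
In Python, from station import ctrl, imaging gives the robot as it stands. Calls block until the motion is done:
- ctrl.movep(position, orientation): joint-space move of the TCP to a pose.
- ctrl.movel(position, rate=0.15, rotation=None, until_force=None): straight line of the TCP; rotation=None keeps the orientation; rate is the mean speed in m/s. With until_force (N) it stops when the force on the tool has changed by that much, and returns True; else False.
- ctrl.goto_joints(angles): joint-space move.
- ctrl.gripper_open() and ctrl.gripper_close(f_grip=None): open the fingers fully, or close them until they stop; f_grip is the grip in N (None keeps the last).
- ctrl.sleep(seconds).
- ctrl.solve_ik(position, orientation): joint angles nearest the present ones, or None.
- imaging.camera(name): name is "scene" or "top"; returns a dict with "frame" (400x640x3 uint8, blue, green, red), "intrinsics" (3x3 intrinsics, pixels), "R" (3x3) and "t" (3): a world point X has camera coordinates R X + t. Camera axes: x right, y down, z forward; pixel columns grow to the right and rows downward; lengths in m; the calibration is good to about 2 mm. A picture is of the moment at which its call begins. There is no depth.
A pose or a line that the arm cannot do raises ctrl.IKError and nothing moves.
- ctrl.sign_off(): hands the job in; it is judged then, once.
Trained networks look in a picture, given as the dict that the camera call returned (one of the last four; its "shot" number tells which), for a name from the list of things; names that differ only in an ending like _2 or _b are one class to them, and where a whole thing is asked for, a point or a joint stands for the part that bears it (a point fixed in the world has none). Each returns a list of dicts, best first, with "confidence" (0 to 1); they miss things now and then, are a little off and sometimes report something else, mostly with a low value. They report only what shows in the picture. A call takes as long as a camera call.
- imaging.boxes_of(name, picture): "at" ([column, row] in pixels, amid what is visible of it).
- imaging.silhouettes(name, picture): "mask" (400x640 bool, what is visible of it) and "at" ([column, row] in pixels, amid what is visible of it).
Readings, each from a call of its own:
- ctrl.read_clock(): time.
- ctrl.read_joint_pos(): joint angles.
- ctrl.read_qvel(): joint speeds.
- ctrl.read_joint_efforts(): joint torques, N m.
- ctrl.read_tool_pos(): TCP position.
- ctrl.read_orientation(): TCP orientation.
- ctrl.read_wrist_force(): force on the tool from outside, world axes, zero at the start.
- ctrl.read_moment(): the same for the moment, N m.
- ctrl.read_width(): opening from 0.0 (shut) to 1.0 (fully open).
- ctrl.read_grasp_force(): force on a finger pad.
Only numpy, scipy, OpenCV 4.12 (cv2) and the standard library are available. Lean on these libraries where they do the work, as an engineer would, in place of code of your own. Each camera call takes 0.05 s, during which the arm holds its last target. There are 200 camera calls.

### The job

Put the appraised set of three square steel tins back together as a nest, largest first. Stand the middle tin, which is lying on its side, upright on the counter and let go of it; then take it again by its lift tabs and lower it fully into the largest tin standing on the counter, and only then lower the smallest tin fully into the middle one. Set the tins down rather than dropping them, and leave the flashlight, comb, flask and jar where they are.

Things in the scene. Friction and masses are not known exactly. Their poses are not given: they have to be found in the camera images.
- large: Largest tin: plain open square steel box, 84 x 84 mm, 86 mm tall, walls and floor 4 mm (76 x 76 mm inside), 0.55 kg, loose, no handle. It stands on the counter, ahead or to the left, yaw varied. Origin: centre of its underside; z up to its mouth, x and y square to its walls.
- medium: Middle tin: open square steel box, 60 x 60 mm, 78 mm tall to the rim, walls and floor 3 mm, 0.22 kg; with its two lift tabs 114 mm tall. It starts lying on its side on the right (-y), mouth to the left or far left: z (to the mouth) level, one of its tab walls (+x, -x) on the counter, the other on top. Origin: centre of its underside, 30 mm above the counter while it lies.
- small: Smallest tin: open square steel box, 44 x 44 mm, 68 mm tall to the rim, walls and floor 3 mm, 0.15 kg, standing on the counter, with a fixed bail handle bridging its mouth, 112 mm tall in all. It has 5 mm of play on each side in the middle tin. Origin: centre of its underside; z up to its mouth, y along the bail.
- medium_tabs (a point): Midpoint between the middle tin's two flat tabs, 104 mm above its underside. Tabs are 30 mm wide (y), 3 mm thick, continue the +x and -x walls flush (60 mm over both, 54 mm between) and rise 36 mm above the rim. Nested in the largest tin there is 8 mm of play on each side, no room for fingers beside the walls, but the tabs stand 32 mm above the largest tin's rim. Axes as the tin's.
- small_bar (a point): Centre of the smallest tin's bail bar, 106 mm above its underside: bar 44 mm long along the tin's y, 10 mm thick (x), 12 mm high, on a leg at each end. Nested, the bar is level with the middle tin's tabs: the fingers have room if the bar runs from tab to tab and they close parallel to the tabs. Axes as the tin's.
- flashlight: Bystander: steel pocket flashlight lying on its side, 120 mm long along x, 32 mm thick; origin on the counter under its middle.
- comb: Bystander: brown tortoiseshell comb lying flat, 150 mm along x by 36 mm, 5 mm thick; origin on the counter under its middle.
- flask: Bystander: flat nickel flask standing upright, 26 x 90 mm (x, y), 131 mm tall with its cap; origin at the centre of its underside.
- jar: Bystander: green glass marble jar with a cork top, 80 mm across, 126 mm tall; origin at the centre of its underside.

How it is judged:
On the way, in this order (a step that is already met when the one before it is completed fails the run):
1. the middle tin stands upright on the counter, let go (angle between medium's own z axis and vertical below 0.08 rad and height (world z) of medium below 0.003 m and contact force between the fingers and medium below 0.1 N and linear speed of medium below 0.02 m/s), for 0.2 s.
2. the middle tin is fully down in the upright largest tin and let go, the smallest tin still outside (z of medium in the frame of large between 0 and 0.009 m and angle between the z axis of medium and the z axis of large, either way round below 0.07 rad and x of medium in the frame of large between -0.012 and 0.012 m and y of medium in the frame of large between -0.012 and 0.012 m and angle between large's own z axis and vertical below 0.08 rad and contact force between the fingers and medium below 0.1 N and linear speed of medium below 0.02 m/s and horizontal distance between small and medium above 0.05 m), for 0.2 s.
At the end, for the whole second after the job is handed in: The largest tin stands on the counter (tilt under 0.08 rad), the middle one fully down in it (underside under 9 mm above its), the smallest fully down in the middle one (under 8 mm), axes within 0.07 rad, all released and at rest, bystanders within 30 mm of their starts (z of medium in the frame of large between 0 and 0.009 m and angle between the z axis of medium and the z axis of large, either way round below 0.07 rad and x of medium in the frame of large between -0.012 and 0.012 m and y of medium in the frame of large between -0.012 and 0.012 m and z of small in the frame of medium between 0 and 0.008 m and angle between the z axis of small and the z axis of medium, either way round below 0.07 rad and x of small in the frame of medium between -0.009 and 0.009 m and y of small in the frame of medium between -0.009 and 0.009 m and angle between large's own z axis and vertical below 0.08 rad and height (world z) of large below 0.003 m and linear speed of each of large, medium, small below 0.02 m/s and distance of each of flashlight, comb, flask, jar from where it was at the start of the episode below 0.03 m); the robot touches nothing.
It fails at once if the middle tin is dropped (falls faster than 0.65 m/s, about 20 mm of free fall, out of the fingers) (contact force between the fingers and medium below 0.1 N and linear speed of medium above 0.65 m/s).
It fails at once if the smallest tin is dropped (falls faster than 0.65 m/s, about 20 mm of free fall, out of the fingers) (contact force between the fingers and small below 0.1 N and linear speed of small above 0.65 m/s).
It fails at once if the flashlight, comb, flask or jar is moved by more than 30 mm (distance of any of flashlight, comb, flask, jar from where it was at the start of the episode above 0.03 m).
It also fails if it takes over 72 s, if anything falls off the work surface, if the arm or the gripper's body presses on something with over 40 N, if the wrist force passes 120 N, or if a joint passes its speed limit or range.

## Working session

There is one attempt and no reset: what is moved stays moved. The work goes in short steps, each a Python script; the robot and the scene stay as the last script left them, time stands still between calls to the robot, and variables do not carry over. Pictures are saved under pics/ and viewed, at most 10 in all, crops included, and the job is handed in when it is done.

```bash
ls; mkdir -p pics
python3 - <<'E'
from station import ctrl, imaging
import cv2,numpy as np
for n in("scene","top"):
    p=imaging.camera(n); cv2.imwrite(f"pics/{n}0.png",p["frame"]); np.savez(f"{n}0.npz",K=p["intrinsics"],R=p["R"],t=p["t"])
    C=-p["R"].T@p["t"]; print(n,C.round(3),p["intrinsics"].round(1).tolist(),p["R"].round(3).tolist())
    for o in("large","medium","small","medium_tabs","small_bar","flashlight","comb","flask","jar"):
        m=imaging.silhouettes(o,p)
        for d in m[:2]:
            r=np.linalg.inv(p["intrinsics"])@[*d["at"],1]; r=p["R"].T@r; X=C-r*C[2]/r[2]
            print(o,np.round(d["confidence"],2),np.round(d["at"]),X.round(3),d["mask"].sum())
print(ctrl.read_clock(),ctrl.read_tool_pos(),ctrl.read_orientation())
E
```

```text
pics
station.py
scene [ 0.998 -0.741  0.85 ] [[479.1, 0.0, 327.7], [0.0, 479.1, 199.1], [0.0, 0.0, 1.0]] [[0.841, 0.541, 0.023], [0.362, -0.531, -0.766], [-0.402, 0.652, -0.643]]
large 0.71 [376. 157.] [0.481 0.378 0.   ] 1260
medium 0.64 [272. 270.] [ 0.499 -0.17   0.   ] 1564
small 0.86 [327. 183.] [0.425 0.182 0.   ] 677
medium_tabs 0.97 [275. 266.] [ 0.496 -0.156  0.   ] 1624
small_bar 0.73 [329. 185.] [0.437 0.175 0.   ] 641
flashlight 0.81 [304. 169.] [0.331 0.199 0.   ] 310
comb 0.58 [225. 244.] [ 0.35  -0.165  0.   ] 644
comb 0.56 [421. 196.] [ 0.674  0.281 -0.   ] 943
flask 0.63 [421. 192.] [ 0.668  0.297 -0.   ] 852
jar 0.92 [299. 353.] [ 0.677 -0.312  0.   ] 2343
top [0.47  0.01  0.976] [[378.5, 0.0, 317.1], [0.0, 378.5, 195.6], [0.0, 0.0, 1.0]] [[0.013, -1.0, 0.02], [-0.997, -0.014, -0.082], [0.082, -0.019, -0.996]]
large 0.86 [181. 206.] [0.518 0.34  0.   ] 1675
medium 0.93 [390. 210.] [ 0.516 -0.197  0.   ] 1037
small 0.9 [263. 228.] [0.464 0.129 0.   ] 370
small 0.19 [227. 131.] [0.716 0.23  0.   ] 686
medium_tabs 0.55 [392. 208.] [ 0.522 -0.202  0.   ] 1037
small_bar 0.77 [264. 229.] [0.463 0.127 0.   ] 398
flashlight 0.56 [242. 275.] [0.346 0.18  0.   ] 589
comb 0.89 [380. 278.] [ 0.342 -0.171  0.   ] 732
flask 0.9 [226. 132.] [0.712 0.232 0.   ] 701
jar 0.97 [452. 132.] [ 0.723 -0.362  0.   ] 1212
1.0 [0.27682322 0.56036374 0.22261077] [1.62438252e-05 2.27395333e-01 9.73802527e-01 1.52113983e-05]
```

Run:
```python
import cv2,numpy as np
t=cv2.imread("pics/top0.png");s=cv2.imread("pics/scene0.png")
cv2.imwrite("pics/a.png",cv2.resize(t[120:300,130:490],(800,400),interpolation=cv2.INTER_CUBIC))
a=cv2.resize(s[210:310,220:340],(480,400),interpolation=cv2.INTER_CUBIC)
b=cv2.resize(s[110:230,280:440],(533,400),interpolation=cv2.INTER_CUBIC)[:, :320] if 0 else None
cv2.imwrite("pics/b.png",cv2.resize(s[110:310,200:450],(750,600),interpolation=cv2.INTER_CUBIC))
```

```text
(no output)
```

View pics/a.png

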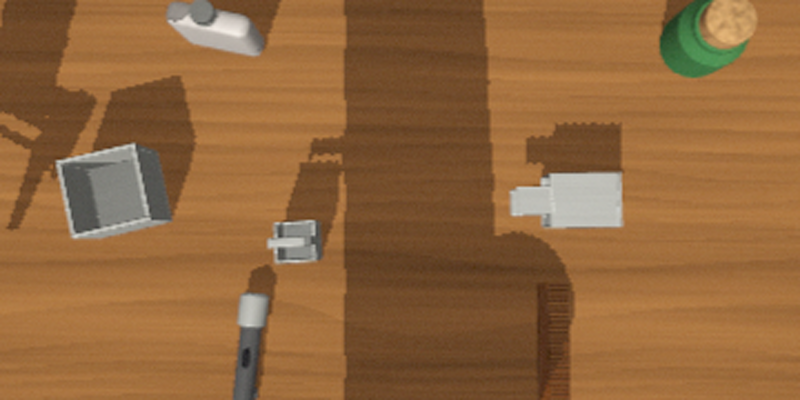

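View pics/b.png

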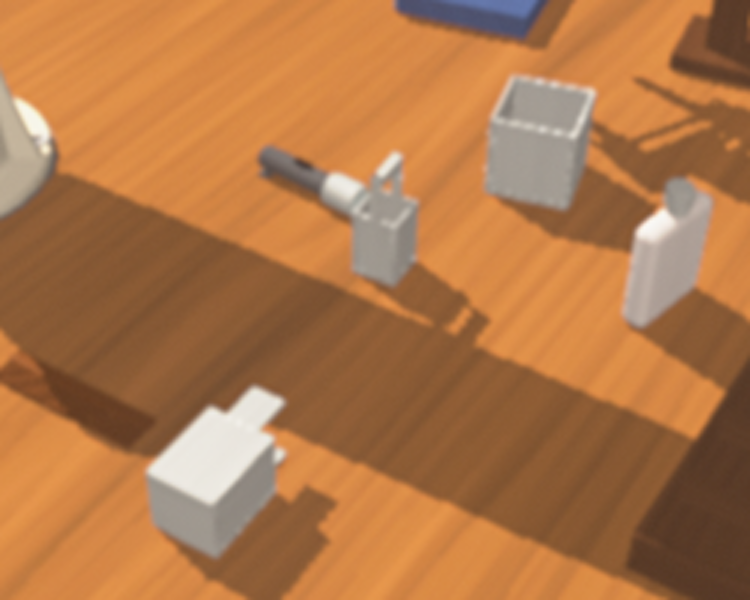

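Top crop: the large tin is at crop (110,190) and the small one at (295,243), with its bail running left–right. The medium tin at (585,200) lies with its mouth and tabs to the left (+y); the comb is below it and the jar is at the upper right. Next I fit poses to the grey silhouettes.

```bash
cat > fit.py <<'E'
import numpy as np,cv2
from scipy.optimize import minimize
from scipy.spatial.transform import Rotation as Ro
B=lambda x0,x1,y0,y1,z0,z1:np.array([[x,y,z] for x in(x0,x1) for y in(y0,y1) for z in(z0,z1)])
PARTS={"large":[B(-.042,.042,-.042,.042,0,.086)],
"medium":[B(-.03,.03,-.03,.03,0,.078),B(.027,.03,-.015,.015,.07,.114),B(-.03,-.027,-.015,.015,.07,.114)],
"small":[B(-.022,.022,-.022,.022,0,.068),B(-.005,.005,-.022,.022,.1,.112),B(-.005,.005,-.022,-.018,.06,.112),B(-.005,.005,.018,.022,.06,.112)]}
LIE=np.array([[0,0,1],[0,-1,0],[1,0,0.]]).T  # placeholder, see Rt
def Rt(yaw,lying):
    Rz=Ro.from_euler("z",yaw).as_matrix()
    # lying: tin x up, tin z along (cos yaw, sin yaw)
    return Rz@np.column_stack([[0,0,1],[0,1,0],[1,0,0]])@np.diag([1,-1,1]) if lying else Rz
S=4
def render(name,p,cam,lying,z0,roi):
    R=Rt(p[2],lying); m=np.zeros(((roi[3]-roi[1])*S,(roi[2]-roi[0])*S),np.uint8)
    for P in PARTS[name]:
        X=P@R.T+[p[0],p[1],z0]; c=X@cam["R"].T+cam["t"]; u=c@cam["intrinsics"].T; u=u[:,:2]/u[:,2:]
        u=(u-[roi[0],roi[1]]+.5)*S-.5
        cv2.fillConvexPoly(m,cv2.convexHull(np.round(u*16).astype(np.int32)),255,shift=4)
    return cv2.resize(m,None,fx=1/S,fy=1/S,interpolation=cv2.INTER_AREA)/255.
def fit(name,pics,guess,lying=False,z0=0.,show=None):
    """pics: [(cam, mask near the object)]; grey pixels round the network mask"""
    obs=[]
    for cam,mask in pics:
        f=cam["frame"].astype(float); sat=(f.max(2)-f.min(2))/(f.max(2)+1)
        g=np.clip((.42-sat)/.2,0,1)
        near=cv2.dilate(mask.astype(np.uint8),np.ones((9,9)))
        g=g*near
        ys,xs=np.where(near); roi=[max(xs.min()-8,0),max(ys.min()-8,0),min(xs.max()+8,640),min(ys.max()+8,400)]
        obs.append((cam,g[roi[1]:roi[3],roi[0]:roi[2]],roi))
    def cost(p): return sum(np.abs(render(name,p,c,lying,z0,r)-g).sum()/g.sum() for c,g,r in obs)
    best=None
    for dy in np.linspace(-.7,.7,5):
        x0=np.array(guess)+[0,0,dy]
        s=x0+np.array([[0,0,0],[.01,0,0],[0,.01,0],[0,0,.15]])
        r=minimize(cost,x0,method="Nelder-Mead",options=dict(initial_simplex=s,xatol=1e-4,fatol=1e-4))
        if best is None or r.fun<best.fun: best=r
    if show:
        for i,(c,g,r) in enumerate(obs):
            m=render(name,best.x,c,lying,z0,r)
            cv2.imwrite(f"{show}{i}.png",cv2.resize((np.dstack([m,g,g])*255).astype(np.uint8),(300,300)))
    return best.x,best.fun
E
python3 - <<'E'
from station import ctrl, imaging
from fit import *
cams=[imaging.camera(n) for n in("scene","top")]
rows=[]
for o,g,l,z in(("large",(.5,.35,0.2),0,0.),("medium",(.51,-.23,1.57),1,.03),("small",(.46,.14,0),0,0.)):
    pics=[(c,imaging.silhouettes(o,c)[0]["mask"]) for c in cams]
    print(o,fit(o,pics,g,l,z,f"/tmp/{o}"))
    for c in (0,1): print("  single",fit(o,pics[c:c+1],g,l,z))
    rows.append(np.hstack([cv2.imread(f"/tmp/{o}{i}.png") for i in(0,1)]))
cv2.imwrite("pics/fit.png",cv2.resize(np.vstack(rows),(400,600)))
E
```

```text
large (array([0.51586676, 0.32354656, 0.26407711]), np.float64(0.06365506063631847))
  single (array([0.51468958, 0.32572881, 0.27607623]), np.float64(0.021334162840100215))
  single (array([0.51623871, 0.32320337, 0.23900664]), np.float64(0.016618242909807866))
medium (array([ 0.51500582, -0.23138452,  1.59563696]), np.float64(0.09096525026135631))
  single (array([ 0.5137911 , -0.22889725,  1.59448628]), np.float64(0.03422427324324515))
  single (array([ 0.51493942, -0.23198215,  1.59301079]), np.float64(0.024413578747124104))Traceback (most recent call last):
  File "<stdin>", line 6, in <module>
IndexError: list index out of range
```

```bash
cat > kin.py <<'E'
import numpy as np
from scipy.spatial.transform import Rotation as Ro
from fit import Rt
def q(R): return Ro.from_matrix(R).as_quat(scalar_first=True)
def tool(z,y):
    z=z/np.linalg.norm(z); y=y/np.linalg.norm(y); return np.column_stack([np.cross(y,z),y,z])
def grasp(T,p,e,s,zg=.042):
    """side grasp of the medium tin: T its rotation, p its origin; returns R, tcp"""
    R=T@tool(np.array([-np.cos(e),0,-np.sin(e)]),np.array([0,s,0.]))
    return R,p+T@[0,0,zg]+R[:,2]*.011
def down(yaw):  # tool straight down, closing along yaw
    return tool(np.array([0,0,-1.]),np.array([np.cos(yaw),np.sin(yaw),0]))
E
python3 - <<'E'
from station import ctrl, imaging
from fit import *; from kin import *
cams=[imaging.camera(n) for n in("scene","top")]
pics=[]
for c in cams:
    d=imaging.silhouettes("small",c) or imaging.silhouettes("small_bar",c)
    pics.append((c,d[0]["mask"]))
for k in(slice(0,2),slice(0,1),slice(1,2)): print(fit("small",pics[k],(.46,.14,0)))
M=np.array([.515,-.2315,.03]);T=Rt(1.594,1)
for e in np.radians([10,20,28]):
  for s in(1,-1):
    R,p=grasp(T,M,e,s); a=ctrl.solve_ik(p,q(R)); b=ctrl.solve_ik(p+[0,0,.12],q(R))
    print("pick",np.degrees(e).round(),s,None if a is None else np.round(a,2),b is not None)
    for x,y in((.5,-.2),(.55,-.1),(.65,0),(.6,-.05)):
      for h in np.radians([90,60,30,0,-20]):
        Rs,ps=grasp(Rt(h+np.pi,0),np.array([x,y,0]),e,s)
        c=[ctrl.solve_ik(ps+[0,0,d],q(Rs)) for d in(0,.1)]+[ctrl.solve_ik(ps-.1*Rs[:,2],q(Rs))]
        if all(v is not None for v in c): print("   stand",x,y,np.degrees(h).round(),np.round(c[0],2))
E
```

```text
(array([0.46337104, 0.12498648, 0.16258974]), np.float64(1.1293098809525273))
(array([0.4630639 , 0.12477975, 0.15013267]), np.float64(0.12969196261424362))
(array([ 0.47,  0.14, -0.7 ]), np.float64(1.0))
pick 10.0 1 [-0.25  0.5   1.98 -0.29  0.63 -0.04] True
   stand 0.5 -0.2 90.0 [-0.82  1.11  1.45  0.77  1.83 -1.17]
   stand 0.5 -0.2 60.0 [-0.98  1.03  1.78  1.09  1.55 -1.27]
   stand 0.5 -0.2 30.0 [-1.06  1.01  2.13  1.56  1.4  -1.57]
   stand 0.5 -0.2 0.0 [-0.89  1.15  2.42  2.27  1.67 -1.9 ]
   stand 0.55 -0.1 90.0 [-0.67  1.09  1.53  0.9   1.73 -1.16]
   stand 0.55 -0.1 60.0 [-0.8   1.01  1.88  1.26  1.47 -1.33]
   stand 0.55 -0.1 30.0 [-0.8   1.03  2.22  1.83  1.42 -1.68]
   stand 0.55 -0.1 0.0 [-0.44  1.19  2.46  2.69  1.85 -1.79]
   stand 0.55 -0.1 -20.0 [ 0.06  1.19  2.46  3.56  1.87 -1.37]
   stand 0.65 0 90.0 [-0.48  1.11  1.45  1.07  1.67 -1.06]
   stand 0.65 0 60.0 [-0.54  1.02  1.85  1.5   1.41 -1.29]
   stand 0.65 0 30.0 [-0.44  1.02  2.18  2.19  1.43 -1.62]
   stand 0.65 0 0.0 [-0.    1.08  2.33  3.14  1.66 -1.57]
   stand 0.65 0 -20.0 [ 0.33  1.04  2.26  3.8   1.52
[... 5114 characters left out ...]
.1 60.0 [-0.74  0.81  1.96  1.19  1.19  1.96]
   stand 0.55 -0.1 30.0 [-0.72  0.78  2.28  1.86  1.06  1.67]
   stand 0.65 0 90.0 [-0.44  0.94  1.54  0.94  1.43  2.17]
   stand 0.65 0 60.0 [-0.48  0.83  1.9   1.4   1.11  2.03]
   stand 0.65 0 30.0 [-0.37  0.78  2.21  2.17  0.99  1.72]
   stand 0.65 0 0.0 [-0.    0.78  2.34  3.14  1.07  1.57]
   stand 0.65 0 -20.0 [0.27 0.78 2.28 3.79 1.01 1.51]
   stand 0.6 -0.05 90.0 [-0.53  0.92  1.59  0.87  1.45  2.1 ]
   stand 0.6 -0.05 60.0 [-0.61  0.82  1.94  1.3   1.15  1.99]
   stand 0.6 -0.05 30.0 [-0.54  0.78  2.25  2.03  1.03  1.68]
   stand 0.6 -0.05 0.0 [-0.17  0.8   2.43  2.98  1.18  1.55]
   stand 0.6 -0.05 -20.0 [0.16 0.79 2.4  3.64 1.13 1.6 ]
```

Run:
```python
from station import ctrl, imaging
from fit import *; from kin import *
M=np.array([.515,-.2315,.03]);T=Rt(1.594,1);e=np.radians(20)
R,p=grasp(T,M,e,1); p[2]+=.003
ctrl.movep([.4,.3,.3],q(down(0.0)) if 0 else q(R)); 
ctrl.movep(p+[0,0,.11],q(R))
print(ctrl.movel(p,rate=.12,until_force=12))
ctrl.gripper_close(40); print(ctrl.read_width(),ctrl.read_grasp_force())
ctrl.movel(p+[0,0,.12],rate=.12)
Rs,ps=grasp(Rt(np.radians(60)+np.pi,0),np.array([.58,-.07,0]),e,1)
ctrl.movep(ps+[0,0,.1],q(Rs))
print(ctrl.read_width(),ctrl.read_grasp_force(),ctrl.read_clock(),ctrl.read_wrist_force())
c=imaging.camera("scene"); cv2.imwrite("pics/c.png",cv2.resize(c["frame"],(800,500)))
```

```text
False
0.6531532592315673 39.99995771795511
0.6525334279133091 40.00005919486284 8.925 [ 0.35395154  0.50187379 -2.68356257]
```

View pics/c.png

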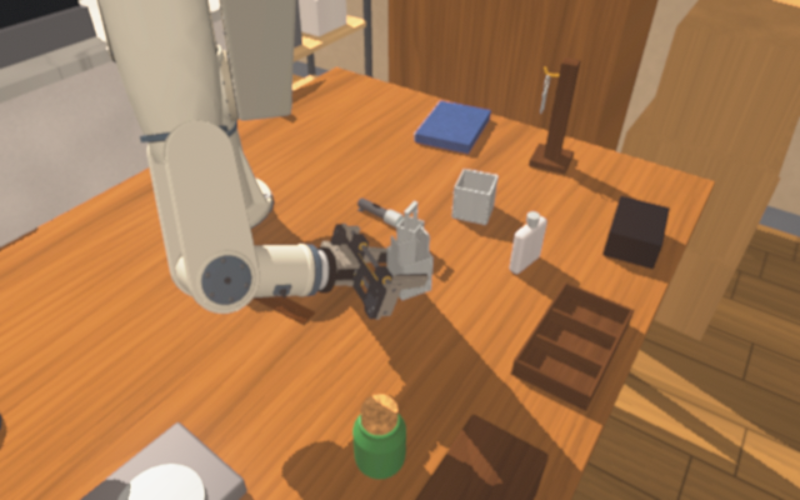

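The medium tin is held upright at about (410,260) with its tabs up, clear of the other items. Lowering it now.

Run:
```python
from station import ctrl, imaging
from fit import *; from kin import *
e=np.radians(20)
Rs,ps=grasp(Rt(np.radians(60)+np.pi,0),np.array([.58,-.07,0]),e,1)
ctrl.movel(ps+[0,0,.015],rate=.12)
print(ctrl.movel(ps-[0,0,.008],rate=.02,until_force=4),ctrl.read_tool_pos()-ps)
ctrl.gripper_open(); ctrl.sleep(.3)
p=ctrl.read_tool_pos(); ctrl.movel(p-.11*Rs[:,2],rate=.12)
ctrl.movep(np.array([.35,-.25,.3]),q(Rs))
cams=[imaging.camera(n) for n in("scene","top")]
print(ctrl.read_clock())
for i,c in enumerate(cams): cv2.imwrite(f"pics/d{i}.png",c["frame"])
for o,g in(("medium",(.58,-.07,.52)),("large",(.516,.323,.25)),("small",(.463,.125,.15))):
    P=[]
    for c in cams:
        d=[x for n in(o,{"medium":"medium_tabs","small":"small_bar"}.get(o,o)) for x in imaging.silhouettes(n,c)]
        if d: P.append((c,max(d,key=lambda v:v["confidence"])["mask"]))
    print(o,len(P),fit(o,P,g),[fit(o,[x],g) for x in P])
```

```text
True [ 1.72295714e-05  5.78958885e-05 -5.17113661e-06]
13.875
medium 2 (array([ 0.58269905, -0.067275  ,  1.03953549]), np.float64(0.07596803838278443)) [(array([ 0.58184397, -0.06590379,  1.01149892]), np.float64(0.02733010636744526)), (array([ 0.58315135, -0.06775965,  1.04684347]), np.float64(0.027934432530173376))]
large 2 (array([0.51586298, 0.32354322, 0.26410183]), np.float64(0.06558542351344356)) [(array([0.51441399, 0.32598236, 0.28077762]), np.float64(0.02183967779123122)), (array([0.5160928 , 0.32310077, 0.2419259 ]), np.float64(0.016705096405871596))]
small 2 (array([0.46424778, 0.12338001, 0.09787213]), np.float64(0.1922015935814077)) [(array([0.46290856, 0.12493584, 0.15015376]), np.float64(0.1320455114786283)), (array([0.46444221, 0.12331087, 0.08944379]), np.float64(0.03195877183391637))]
```

View pics/d1.png

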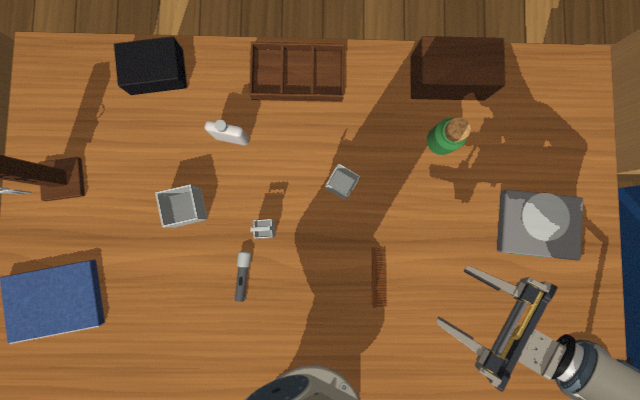

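The medium tin stands at pixel (342,181) and nothing else has moved. Taking it by the tabs next.

Run:
```python
from station import ctrl, imaging
from fit import *; from kin import *
M=np.array([.5827,-.0673]);ym=1.042;L=np.array([.5158,.3235]);yl=.258+np.pi/2;zt=.0945
def best(yaw,p):
    c=[(np.abs(a[5]),y) for y in(yaw,yaw+np.pi) if (a:=ctrl.solve_ik(p,q(down(y)))) is not None]
    return [y for _,y in sorted(c)]
for k in(0,np.pi):
    a=ctrl.solve_ik([*M,.2],q(down(ym+k))); b=ctrl.solve_ik([*L,.2],q(down(yl+k)))
    print(k,a,b)
    if a is not None and b is not None and abs(b[5]-a[5])<2: break
ctrl.movep([*M,.22],q(down(ym+k)))
ctrl.movel([*M,.13],rate=.15)
print("touch",ctrl.movel([*M,zt],rate=.05,until_force=8))
ctrl.gripper_close(40); print(ctrl.read_width(),ctrl.read_tool_pos())
ctrl.movel([*M,.25],rate=.12)
ctrl.movep([*L,.25],q(down(yl+k)))
print(ctrl.read_width(),ctrl.read_clock(),ctrl.read_tool_pos())
cams=[imaging.camera(n) for n in("scene","top")]
for i,c in enumerate(cams): cv2.imwrite(f"pics/e{i}.png",c["frame"])
```

```text
0 [-1.17544566e-01  3.16393089e-01  1.74014346e+00 -4.44089210e-16
  1.08505611e+00 -1.15954457e+00] [ 5.57702542e-01  3.50004993e-01  1.69137142e+00 -4.44089210e-16
  1.10021624e+00 -1.27109378e+00]
touch False
0.6470891159857249 [ 0.58275473 -0.06730403  0.09461778]
0.650922532134151 21.0083 [0.51626409 0.32257259 0.24993895]
```

Run:
```python
import cv2,numpy as np
a=cv2.imread("pics/e0.png")[60:240,300:480];b=cv2.imread("pics/e1.png")[110:290,90:270]
cv2.imwrite("pics/e.png",cv2.resize(np.hstack([a,b]),(800,400),interpolation=cv2.INTER_CUBIC))
```

```text
(no output)
```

View pics/e.png

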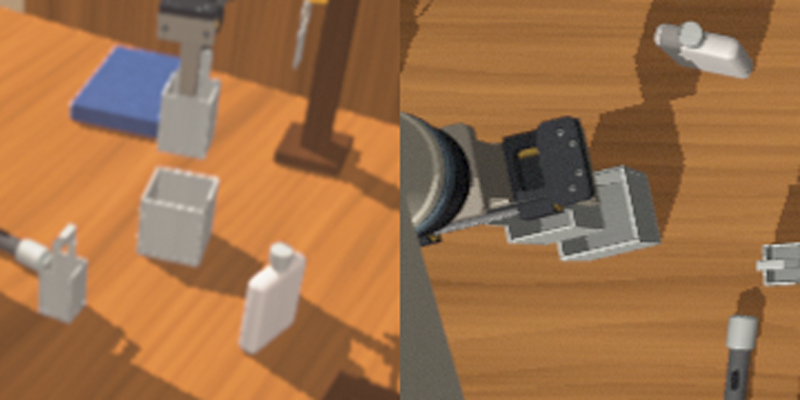

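The medium tin hangs level above the large one, at left-crop (188,115) against (178,215), with its walls parallel. Lowering it in.

Run:
```python
from station import ctrl, imaging
from fit import *; from kin import *
L=np.array([.5158,.3235]);zt=.0946+.004
print(ctrl.movel([*L,zt+.075],rate=.1,until_force=8))
print(ctrl.movel([*L,zt+.010],rate=.06,until_force=6),ctrl.read_tool_pos())
r=ctrl.movel([*L,zt-.004],rate=.02,until_force=4); z=ctrl.read_tool_pos()[2]-zt
print(r,z,ctrl.read_wrist_force(),ctrl.read_width())
if abs(z)<.005:
    ctrl.gripper_open(); ctrl.sleep(.4)
    ctrl.movel([*L,.25],rate=.2); ctrl.movep([.4,-.1,.35],ctrl.read_orientation())
    cams=[imaging.camera(n) for n in("scene","top")]
    for i,c in enumerate(cams): cv2.imwrite(f"pics/f{i}.png",c["frame"])
    a=cams[0]["frame"][100:220,310:430];b=cams[1]["frame"][145:265,120:240]
    cv2.imwrite("pics/f.png",cv2.resize(np.hstack([a,b]),(800,400),interpolation=cv2.INTER_CUBIC))
    for o,g,z0 in(("large",(*L,.26),0.),("medium",(*L,.26+np.pi/2),.004),("small",(.4642,.1234,.1),0.)):
        P=[(c,d[0]["mask"]) for c in cams if (d:=imaging.silhouettes(o,c))]
        if P: print(o,len(P),fit(o,P,g,z0=z0))
print(ctrl.read_clock())
```

```text
False
False [0.51608058 0.32364883 0.10901969]
True -0.0001367888558129332 [ 0.22856701 -1.10282184  5.12974024] 0.6499115093771649
large 2 (array([0.51582179, 0.32337785, 0.26240576]), np.float64(0.44873392375753285))
medium 2 (array([0.52133062, 0.32914523, 2.10663589]), np.float64(0.846630964883623))
small 2 (array([0.46418153, 0.12336133, 0.09986125]), np.float64(0.1905803610427149))
27.7833
```

View pics/f.png

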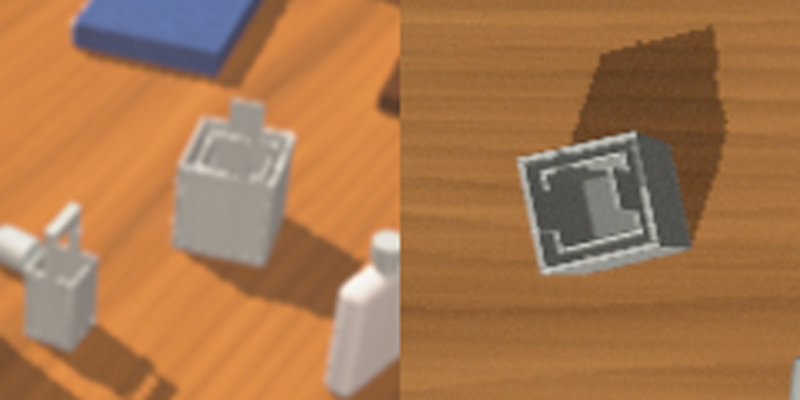

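Both rims show concentric in the top crop, with the tab visible and the depth right. Before inserting the small tin I refine the medium's pose from its bright rim.

Run:
```python
import numpy as np,cv2
from scipy.optimize import minimize
from scipy.ndimage import map_coordinates
from fit import Rt
k=np.load("top0.npz"); g=cv2.cvtColor(cv2.imread("pics/f1.png"),cv2.COLOR_BGR2GRAY).astype(float)
def score(p,h,z,sides):
    s=np.linspace(-.9,.9,40)*h; s=s if sides is None else s[np.abs(s)>.017]
    one=np.full_like(s,h); full=np.linspace(-.9,.9,40)*h; f1=np.full_like(full,h)
    P=np.vstack([np.c_[full,f1],np.c_[full,-f1],np.c_[one,s],np.c_[-one,s]])
    X=np.c_[P,np.zeros(len(P))]@Rt(p[2],0).T+[p[0],p[1],z]
    u=(X@k["R"].T+k["t"])@k["K"].T; u=u[:,:2]/u[:,2:]
    return -map_coordinates(g,[u[:,1],u[:,0]],order=1).mean()
def rim(h,z,c,sides=None):
    best=min(((score((c[0]+dx,c[1]+dy,c[2]+a),h,z,sides),dx,dy,a) for dx in np.arange(-.008,.0081,.001) for dy in np.arange(-.008,.0081,.001) for a in np.arange(-.12,.121,.03)))
    r=minimize(score,np.array(c)+best[1:],args=(h,z,sides),method="Nelder-Mead",options=dict(initial_simplex=np.array(c)+best[1:]+np.array([[0,0,0],[.001,0,0],[0,.001,0],[0,0,.02]])))
    return r.x.round(4),r.fun
print("large",rim(.040,.086,(.5158,.3235,.258)))
print("medium",rim(.0285,.082,(.5158,.3235,.258+np.pi/2),1))
```

```text
large (array([0.5156, 0.3227, 0.2437]), np.float64(-168.77436391295296))
medium (array([0.5163, 0.3219, 1.8291]), np.float64(-162.91381544690077))
```

Run:
```python
from station import ctrl, imaging
from fit import *; from kin import *
S=np.array([.4643,.1233]);ys=.095;N=np.array([.5161,.3222]);yn=.258;zt=.0955
for k in(0,np.pi,-np.pi):
    a=ctrl.solve_ik([*S,.2],q(down(ys+k))); b=ctrl.solve_ik([*N,.2],q(down(yn+k)))
    if a is not None and b is not None and abs(b[5]-a[5])<2: break
print(k,a[5],b[5])
ctrl.movep([*S,.22],q(down(ys+k)))
ctrl.movel([*S,.135],rate=.15)
print("touch",ctrl.movel([*S,zt],rate=.05,until_force=8))
ctrl.gripper_close(30); print(ctrl.read_width(),ctrl.read_tool_pos())
ctrl.movel([*S,.27],rate=.12)
ctrl.movep([*N,.27],q(down(yn+k)))
print(ctrl.read_width(),ctrl.read_clock(),ctrl.read_tool_pos())
cams=[imaging.camera(n) for n in("scene","top")]
a=cams[0]["frame"][40:220,290:470];b=cams[1]["frame"][110:290,90:270]
cv2.imwrite("pics/g.png",cv2.resize(np.hstack([a,b]),(800,400),interpolation=cv2.INTER_CUBIC))
```

```text
0 0.16144745326292353 0.2976286571358333
touch False
0.10692361457464918 [0.46414674 0.12326072 0.09543585]
0.10751729106338309 35.025 [0.51564991 0.32107264 0.26949382]
```

View pics/g.png

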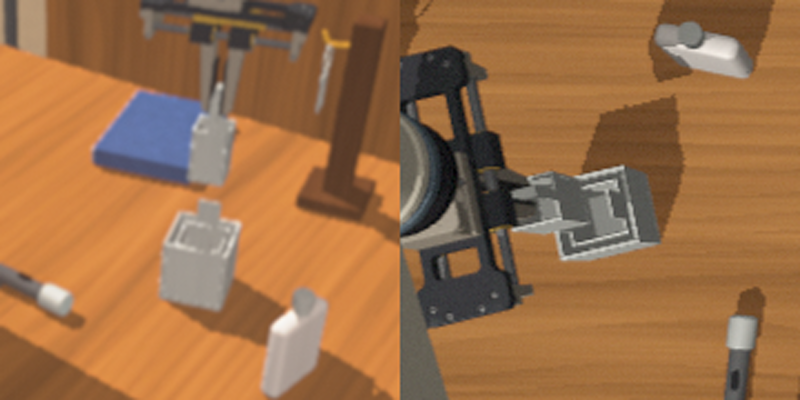

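The small tin hangs upright over the nest at left-crop (212,150), its bail running tab to tab. Lowering it in.

Run:
```python
from station import ctrl, imaging
from fit import *; from kin import *
N=np.array([.5161,.3222]);zt=.0955+.007
print(ctrl.movel([*N,zt+.078],rate=.1,until_force=8))
print(ctrl.movel([*N,zt+.010],rate=.05,until_force=5),ctrl.read_tool_pos())
r=ctrl.movel([*N,zt-.004],rate=.02,until_force=4); z=ctrl.read_tool_pos()[2]-zt
print(r,z,ctrl.read_wrist_force(),ctrl.read_width())
if abs(z)<.004:
    ctrl.gripper_open(); ctrl.sleep(.4)
    ctrl.movel([*N,.25],rate=.15); ctrl.movep([.4,-.1,.35],ctrl.read_orientation())
    cams=[imaging.camera(n) for n in("scene","top")]
    a=cams[0]["frame"][90:230,300:440];b=cams[1]["frame"][140:280,120:260]
    cv2.imwrite("pics/h.png",cv2.resize(np.hstack([a,b]),(800,400),interpolation=cv2.INTER_CUBIC))
print(ctrl.read_clock())
```

```text
False
False [0.51632209 0.32233702 0.11284451]
True -0.00023361488793573193 [-0.8174904  -0.20708556  6.45401933] 0.10745926204619898
42.7583
```

View pics/h.png

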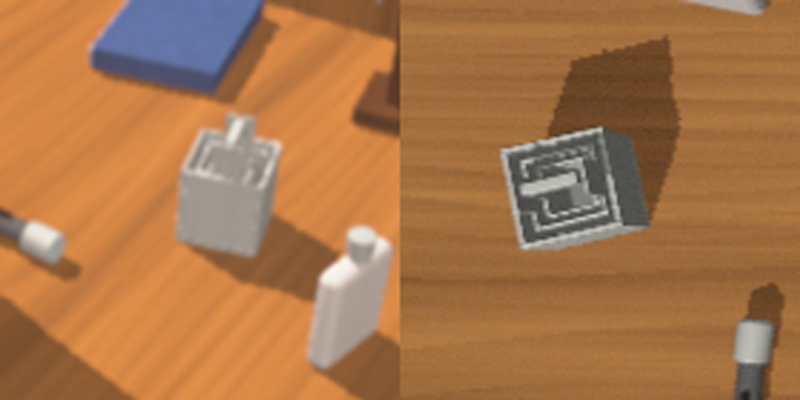

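All three tins sit nested and concentric at right-crop (570,190), and the depth is right to within 0.3 mm. Handing in.

```bash
python3 -c "
from station import ctrl
print(ctrl.sign_off())"
```

```text
the job is handed in; nothing more can be done
None
```

The three tins are nested, with the middle and smallest each lowered fully in and released, and the job was handed in at about 43 s of the 72 s allowed; the sign-off gave no verdict, and I saw no sign that any bystander had moved.

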